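Load the suction unit's filter and lock its bayonet cap

TASK

Get the suction unit ready: take the fresh filter element from the steel tray and stand it in the unit's clear filter bowl, then close the bowl with the one of the two look-alike caps whose lugs fit the collar's slots: set it on with the lugs in the slots, press it down against the spring and turn it clockwise as far as it goes, so that it locks. Then switch the unit on with the rocker. Leave the cap that does not fit standing upright on the table, and do not disturb the other things.

Things in the scene. Friction and masses are not known exactly. Their poses are not given: they have to be found in the camera images.
- suction_unit: The unit, fixed. Grey base 156 x 200 mm; white control housing 62 mm high with gauge and rocker on its right part (y -96 to -12 mm); on its left part a clear round filter bowl with a grey collar 93 mm across, top at z = 88 mm. Origin: centre of the underside; x to its back (away from the robot at yaw 0), y to its left, z up. When the cap is locked its bar lies along the unit's x axis.
- housing_mouth (a point): Centre of the bowl's mouth, on its upright axis, level with the collar's top (unit frame 0, 46, 88 mm). The mouth inside the lip is 71 mm wide, the bowl below 68 mm. A sprung plate lies 55.5 mm below this point and gives way by up to 12.5 mm: 2.5 N at first, about 7 N when the cap is pressed flush.
- collar_slot (a point): Centre of one of the two facing slots in the collar's 7 mm thick lip, 39 mm from the mouth's centre, turned +80 degrees from the unit's x axis (anticlockwise from above). Each slot is 35 degrees wide and has a black mark outside. Under the lip a lug travels 80 degrees clockwise, rises 1.8 mm into a pocket, and is stopped within 5 degrees more; anticlockwise it is blocked at once.
- filter_element: White pleated cylinder 62 mm across, 50 mm high, grey end discs; on top a grey pull rib 34 mm long (x), 12 mm thick (y), 12 mm high. 50 g. Origin: centre of its underside. Starts upright in the steel tray. Stands in the bowl rib up, at any yaw: its top disc is then 5.5 mm below the collar's top and the rib's top 6 mm above it, so open the fingers only a little there.
- cap_short_lugs: The cap that fits. Grey disc 101 mm across, bar on top, hollow plug 65 mm across below, with a pair of lugs at its foot reaching 39.5 mm from the axis, each 24 degrees (16 mm) long: 5 degrees to spare each way in the slots. Stands on the plug; origin: centre of its underside; z up, x along bar and lugs (a half turn is the same). Lugs z 0-5, disc 14-20, bar 20-42 mm. 70 g.
- cap_short_lugs_bar (a point): Top centre of that cap's grip bar (72 mm long, 16 mm thick, 22 mm high). Set in the slots on the filter, the cap's origin is 5.5 mm below the collar's top. Pressed until the disc meets the collar it is 14 mm below: only then can it turn. Locked and let go, the spring lifts it to 10 mm below. Turn it by the bar, gripped, or loosely between two fingers whose tips press on the disc.
- cap_long_lugs: The other cap: same sizes, origin and axes, alike from above, but each lug spans 46 degrees (30 mm), too long for the slots, so it stays up on the collar's lip. The lugs can be seen only from low down, under the disc's edge, or found out by trying.
- power_rocker (a joint): The unit's black power rocker, 40 x 20 mm, on top of the control housing. 0 = off: its end on the unit's -x side (towards the robot) stands high; 0.4 rad = on: that end pressed fully down. It stays where it is left; 1 to 3 N on that half turns it.
- rocker_raised_end (a point): Point on the rocker's upper face near its raised end, 15 mm from the pivot towards the unit's -x side; 78 mm above the table when off. Pressed home, the face there is 71 mm above the table and slopes down (0.2 rad) towards that end, so press right at the end and fully down.
- steel_tray: Stainless tray, fixed, 122 x 197 mm, rim 22 mm high, floor 2 mm thick; origin: centre of its underside, long side along its y.
- probe_pen: Bystander: slim blue pen 94 mm long, lying in the tray.
- tweezers: Bystander: steel tweezers 115 mm long, lying on the table in front of the unit.
- beaker: Bystander: clear beaker, 46 mm across, 57 mm high, upright.
- pink_pot: Bystander: pink and white cream jar, 53 mm across, 50 mm high.
- dropper: Bystander: small amber bottle with black cap, 31 mm across, 88 mm high.
Not all that is in view belongs to the job. What is shaped like the cap_short_lugs but green is not meant.

How it is judged (in metres and radians):
On the way, in this order (a step that is already met when the one before it is completed fails the run):
1. the filter element stands rib up in the bowl, on the sprung plate, let go (horizontal distance between filter_element and housing_mouth below 0.008 m and z of filter_element in the frame of housing_mouth below -0.052 m and angle between filter_element's own z axis and vertical below 0.12 rad and contact force between the fingers and filter_element below 0.2 N), for 0.2 s.
2. the fitting cap sits level on the bowl with its lugs in the slots, not yet turned (horizontal distance between cap_short_lugs and housing_mouth below 0.006 m and z of cap_short_lugs in the frame of housing_mouth below -0.0035 m and angle between cap_short_lugs's own z axis and vertical below 0.1 rad and angle between the x axis of cap_short_lugs and the x axis of suction_unit, either way round above 1.2 rad), for 0.1 s.
3. the cap has been pressed down and turned clockwise to the stop, its lugs under the lip (z of cap_short_lugs in the frame of housing_mouth below -0.008 m and angle between the x axis of cap_short_lugs and the x axis of suction_unit, either way round below 0.2 rad), for 0.1 s.
4. the rocker is switched on (value of joint power_rocker above 0.3 rad), for 0.1 s.
At the end, for the whole second after the job is handed in: Filter rib up in the bowl (8 mm of the axis, 0.12 rad). Short-lugged cap locked: origin over 8 mm below the collar top and within 6 mm of its axis, level to 0.1 rad, bar within 0.2 rad of the unit's x, at rest. Rocker over 0.3 rad. Other cap upright on the table, at rest (all of step 3 and value of joint power_rocker above 0.3 rad and horizontal distance between cap_short_lugs and housing_mouth below 0.006 m and angle between cap_short_lugs's own z axis and vertical below 0.1 rad and linear speed of each of cap_short_lugs, cap_long_lugs below 0.02 m/s and horizontal distance between filter_element and housing_mouth below 0.008 m and z of filter_element in the frame of housing_mouth below -0.055 m and angle between filter_element's own z axis and vertical below 0.12 rad and height (world z) of cap_long_lugs between -0.008 and 0.008 m and angle between cap_long_lugs's own z axis and vertical below 0.15 rad); the robot touches nothing.
It fails at once if a bystander (pen, tweezers, beaker, jar, small bottle) is moved by more than 40 mm (distance of any of probe_pen, tweezers, beaker, pink_pot, dropper from where it was at the start of the episode above 0.04 m).
It fails at once if the beaker or the small bottle is tipped over (angle between any of beaker, dropper's own z axis and vertical above 0.5 rad).
It also fails if it takes over 72 s, if anything falls off the work surface, if the arm or the gripper's body presses on something with over 40 N, if the wrist force passes 120 N, or if a joint passes its speed limit or range.

ROBOT

A 7-joint arm with a two-finger parallel gripper is mounted at the origin on a cart in front of the work surface, level with it; the furniture and walls round the work are solid. World frame = base frame: x ahead of the robot, y to its left, z up, the work surface at z = 0. Lengths are in mm, angles in rad, forces in N, time in s.
With the tool pointing down it reaches from about 400 to 875 mm from the base axis. Payload 4.4 kg.
Tool frame: the origin (TCP) lies at the very end of the fingers, on their centre line; the grasp point (between the pads) lies 19 mm behind it; z points along the fingers, y is the line along which they close (so a half turn about z gives the same grasp; the last joint's range is limited). The gripper opens to 85 mm and grips with 20 to 120 N. Pads are 22 mm wide; open, the fingers measure 114 mm over their backs; the gripper's body (76 mm by 85 mm) begins 54 mm behind the grasp point. The pads swing forward as they close: fully open they stand 13 mm farther back than shut.
Start: joints at [-1.304, 0.628, 0.038, 1.517, -0.027, 0.996, -0.02], TCP at [212.325, 614.358, 231.313] pointing down, gripper open.
Joint ranges: [-3.06, 3.06], [-0.37, 2.12], [-1.25, 1.32], [0.18, 2.47], [-1.1, 4.24], [0.23, 1.98], [-2.94, 2.94]. Speed limits (rad/s): [2.57, 2.57, 3.14, 3.14, 3.14, 3.14, 3.14].

INTERFACE

Orientations are given as [roll, pitch, yaw] about the fixed x, y, z axes, in that order (R = Rz(yaw) Ry(pitch) Rx(roll)).
In Python, from cell import read_state, get_image, camera_params, finish_job gives the robot as it stands.
- The arm moves only by the tool arm_command, never from a script. Its argument "deltas" is a list of rows, each an object of numbers: "dx", "dy", "dz": the shift along the world's x, y, z in m; "yaw": the turn about the world's z in degrees; "jaw": the opening, from 0 (shut) to 1 (fully open). A call has 1 to 20 rows; each row is the pose to reach, as a shift and turn from the pose commanded when the call began; what a row does not reach only later rows make up. A row lasts 1/10 s, in which the tool goes at most 50 mm and 8.59 degrees, less where a joint would pass 70% of its speed; a pose out of reach is approached as far as the arm can. A call with a gripper value outside its range is refused whole. The fingers move at their own pace and stop on an object; the grip force is fixed at half the most. Time passes only in rows, so rows that repeat a pose let the fingers close. It gives the time, the measured TCP pose, the force, the opening and the grip force at its end, in the units of the state.
- read_state(): the state, without advancing time (a new reading comes with each control period).
- get_image(name): name is "side" or "top"; returns (picture, depth): 480x640x3 uint8, red, green, blue; 480x640 float32, mm along the optical axis (not along the pixel's ray), 0 where there is no reading.
- camera_params(name): a dict with "camera_matrix" (3x3 intrinsics, pixels), "k1" (the pictures are not rectified: a ray, as slopes to the right and down, at radius r is drawn at 1 + k1 r^2 times it, then the intrinsics apply), "extrinsics" (4x4, takes a point from camera to world coordinates). Camera axes: x right, y down, z forward; pixel columns grow to the right and rows downward; lengths in mm; the calibration is good to about 2 mm. A picture is of the moment at which its call begins. camera_params takes no time and is no camera call.
- finish_job(): hands the job in; it is judged then, once.
The state is a dict: "clock": time; "qpos": joint angles; "qd": joint speeds; "tau": joint torques, N m; "eef_pos": TCP position; "tool_rot": TCP orientation; "force": force on the tool from outside, world axes, zero at the start; "torque": the same for the moment, N m; "width": finger opening in mm; "gripper_force": force on a finger pad.
Only numpy, scipy, OpenCV 4.12 (cv2) and the standard library are available. Lean on these libraries where they do the work, as an engineer would, in place of code of your own. Each camera call takes 0.05 s, during which the arm holds its last target. There are 200 camera calls.

## Working session

There is one attempt and no reset: what is moved stays moved. The work goes in short steps, Python scripts to look and compute and a tool call to move; the robot and the scene stay as the last step left them, time stands still between calls to the robot, and variables do not carry over. Pictures are saved under pics/ and viewed, at most 10 in all, crops included, and the job is handed in when it is done.

Besides the shell and the picture viewer there is one more tool, called after ">>>" as a command line: name --argument value ..., lists and objects as JSON in quotes. arm_command: Moves the arm, as the interface text tells. Its arguments: {"type":"object","properties":{"deltas":{"type":"array"}},"required":["deltas"]}

```bash
ls; mkdir -p pics; cat > h.py <<'E'
import numpy as np, cv2
from cell import *
def snap(n):
    im,d=get_image(n); np.savez('last_%s.npz'%n,im=im,d=d); return im,d
def load(n):
    z=np.load('last_%s.npz'%n); return z['im'],z['d']
def rays(n,uv):
    p=camera_params(n);K=np.array(p['camera_matrix']);E=np.array(p['extrinsics'])
    s=cv2.undistortPoints(np.array(uv,float).reshape(-1,1,2),K,np.array([p['k1'],0,0,0.]))[:,0]
    return E[:3,3],np.c_[s,np.ones(len(s))]@E[:3,:3].T
def onplane(n,uv,z):
    o,r=rays(n,uv); return o+r*((z-o[2])/r[:,2])[:,None]
def cloud(n,d):
    v,u=np.mgrid[0:480,0:640]; o,r=rays(n,np.c_[u.ravel(),v.ravel()])
    P=o+r*d.ravel()[:,None]; P[d.ravel()==0]=np.nan; return P.reshape(480,640,3)
E
python3 - <<'E'
from h import *
for n in('top','side'):
    im,d=snap(n); cv2.imwrite(f'pics/{n}0.png',im[:,:,::-1])
    p=camera_params(n); print(n,p['camera_matrix'],p['k1'],np.round(p['extrinsics'],3).tolist())
s=read_state(); print(s)
E
```

```text
pics
top [[613.72404612   0.         331.0451124 ]
 [  0.         613.72404612 239.53472078]
 [  0.           0.           1.        ]] 0.0045751350579358255 [[0.027, -0.99, 0.136, 364.249], [-1.0, -0.028, -0.009, 118.324], [0.013, -0.136, -0.991, 1543.483], [0.0, 0.0, 0.0, 1.0]]
side [[465.96889534   0.         317.65275452]
 [  0.         465.96889534 240.69382721]
 [  0.           0.           1.        ]] -0.05307434554591525 [[0.998, -0.003, 0.057, 492.644], [-0.052, -0.434, 0.9, -1005.864], [0.022, -0.901, -0.433, 615.09], [0.0, 0.0, 0.0, 1.0]]
{'clock': 0.1, 'qpos': array([-1.30376669,  0.62928976,  0.03845422,  1.51829419, -0.02697743,
        0.99633376, -0.02001098]), 'qd': array([-0.00013623, -0.00196859,  0.00103551, -0.00134223, -0.00108826,
        0.00095077,  0.00069271]), 'tau': array([ 3.18575861e-03, -5.64540267e+01,  1.23038460e+00, -1.93978643e+01,
        1.12113700e-02,  5.38243738e-03, -9.31308108e-06]), 'eef_pos': array([212.15800465, 613.77670611, 230.44945979]), 'tool_rot': array([-3.13978643e+00,  4.57417807e-05,  2.80875611e+00]), 'force': array([ 0.54830828, -0.43038652, -0.26991054]), 'torque': array([-0.01949506,  0.05616959,  0.00529035]), 'gripper_force': 0.0, 'width': 85.04467997463324}
```

View pics/top0.png

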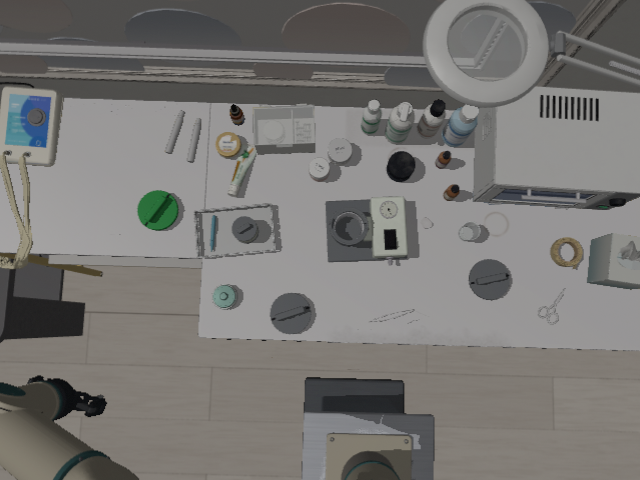

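View pics/side0.png

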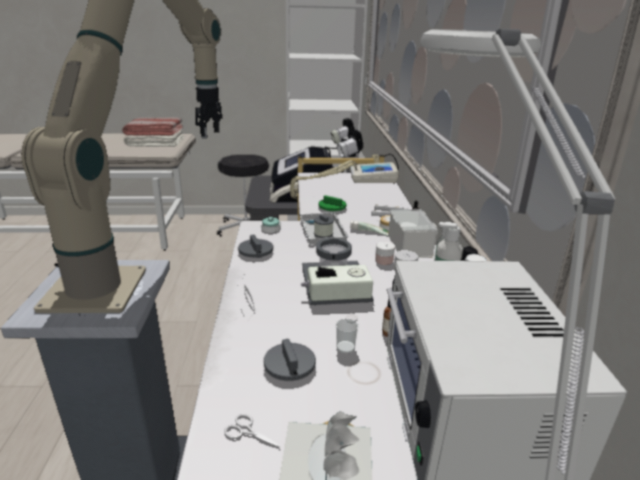

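The top picture shows the look-alike caps at (291,313) and (490,280), the filter in the tray at (245,229), the bowl at (350,228) and the rocker at (390,240). The side picture shows the caps at (256,248) and (290,362), with the bars pointing roughly at the camera. That means the lugs may be visible under the disc edges.

```bash
python3 - <<'E'
from h import *
im,d=load('side')
def crop(u,v,w,h,s):
    c=im[v-h:v+h,u-w:u+w,::-1].astype(float); c=np.clip(((c/255)**0.5)*255*1.0,0,255).astype(np.uint8)
    return cv2.resize(c,None,fx=s,fy=s,interpolation=cv2.INTER_CUBIC)
a=crop(290,366,32,24,12); b=crop(256,250,32,24,12)
cv2.imwrite('pics/lugs.png',np.hstack([a,b]))
t,td=load('top'); P=cloud('top',td)
def region(name,u0,u1,v0,v1,z0,z1):
    Q=P[v0:v1,u0:u1]; m=((Q[...,2]>z0)&(Q[...,2]<z1))
    n,l,st,c=cv2.connectedComponentsWithStats(m.astype(np.uint8)); k=1+np.argmax(st[1:,4]); m=l==k
    q=Q[m]; h=cv2.minAreaRect(q[:,:2].astype(np.float32)); cc,r=cv2.minEnclosingCircle(q[:,:2].astype(np.float32))
    w=np.cov(q[:,:2].T); e=np.linalg.eigh(w)[1][:,1]
    print(name,'n',m.sum(),'mean',q.mean(0).round(1),'zmed',np.median(q[:,2]).round(1),'circ',np.round(cc,1),round(r,1),'rect',np.round(h[0],1),np.round(h[1],1),round(h[2],1),'pca',np.degrees(np.arctan2(e[1],e[0])).round(1))
for nm,a in dict(capL=(262,322,285,340),capR=(460,520,252,308)).items():
    region(nm+' disc',*a,12,60); region(nm+' bar',*a,32,60)
region('filt',226,266,208,250,40,80); region('rib',226,266,208,250,57,80)
region('base',315,415,190,270,5,45); region('collar',325,372,205,255,78,100); region('hous',366,415,190,265,52,90)
region('rock',380,400,225,255,68,90); region('tray',190,285,198,262,12,35)
E
```

```text
capL disc n 1312 mean [388.2 198.9  23.3] zmed 20.8 circ [388.4 199.5] 50.9 rect [388.6 199.6] [99.8 98.7] 46.7 pca -136.5
capL bar n 194 mean [388.3 199.2  41.2] zmed 41.2 circ [386.7 198.7] 35.7 rect [388.3 199.3] [15.9 71.2] 19.1 pca 109.4
capR disc n 1291 mean [ 485.4 -291.3   23.2] zmed 20.6 circ [ 486.  -293.1] 52.0 rect [ 486.1 -292.2] [100.  101.2] 1.2 pca 108.4
capR bar n 194 mean [ 485.7 -291.4   41.7] zmed 41.6 circ [ 485.9 -292.4] 36.4 rect [ 486.1 -292.4] [15.8 72.5] 13.5 pca 103.4
filt n 494 mean [591.1 318.5  53.4] zmed 52.3 circ [592.4 318.2] 31.6 rect [592.3 319.4] [60.5 59.8] 1.9 pca -145.4
rib n 72 mean [591.7 317.9  63.4] zmed 63.5 circ [591.8 318.1] 17.9 rect [591.7 318.1] [14.1 33.7] 42.7 pca 121.6
base n 1701 mean [586.   51.   16.5] zmed 14.2 circ [603.1  17. ] 126.6 rect [597.  15.] [172.  204.6] 3.3 pca -153.0
collar n 481 mean [599.4  63.   87.6] zmed 87.6 circ [599.6  63. ] 46.7 rect [599.5  62.9] [91.5 91.7] 0.7 pca 171.3
hous n 2020 mean [605.3 -36.2  63. ] zmed 62.5 circ [607.  -36.8] 82.9 rect [607. -37.] [148.5  84.7] 4.0 pca -176.1
rock n 135 mean [571.5 -39.5  74.9] zmed 74.9 circ [571.3 -40.5] 22.9 rect [571.3 -40.1] [43.  23.1] 6.1 pca -175.0
tray n 522 mean [594.  350.2  20.2] zmed 20.3 circ [590. 347.] 113.4 rect [590.5 346.6] [123.6 198.1] 7.4 pca 97.2
```

View pics/lugs.png

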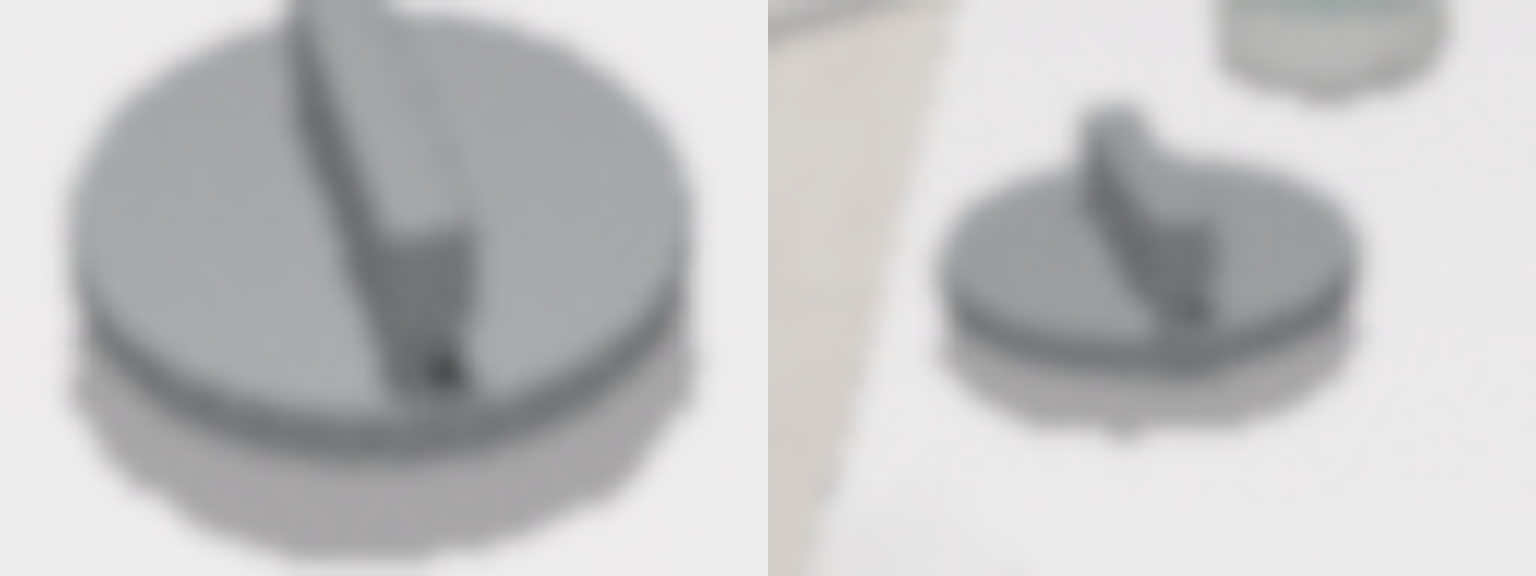

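The lugs don't show at this contrast (left: cap at (290,362), right: cap at (256,248)), because the area under each disc is in flat shade. I'll stretch the contrast and refine the rib and unit angles from the saved pictures.

```bash
python3 - <<'E'
from h import *
im,d=load('side')
def crop(u,v,w,h,s):
    c=im[v-h:v+h,u-w:u+w].mean(2); c=np.clip((c-70)/(140-70)*255,0,255).astype(np.uint8)
    return cv2.resize(c,None,fx=s,fy=s,interpolation=cv2.INTER_NEAREST)
a=crop(290,382,32,16,12); b=crop(256,256,32,16,12)
cv2.imwrite('pics/lugs2.png',np.vstack([a,b]))
t,td=load('top')
c=cv2.resize(t[205:255,225:270,::-1],None,fx=8,fy=8,interpolation=cv2.INTER_CUBIC)
g=cv2.resize(t[190:270,320:415,::-1],None,fx=4,fy=4,interpolation=cv2.INTER_CUBIC)
o=np.zeros((400,360+380,3),np.uint8); o[:400,:360]=c; o[:320,360:]=g
cv2.imwrite('pics/zoom.png',o)
# unit yaw: white housing mask edges
P=cloud('top',td); m=np.zeros((480,640),np.uint8); m[190:265,366:415]=(np.abs(P[190:265,366:415,2]-62.5)<3)
cs=max(cv2.findContours(m,0,1)[0],key=cv2.contourArea)[:,0]; q=onplane('top',cs,62)[:,:2]
r=cv2.minAreaRect(q.astype(np.float32)); print(r)
ct=q.mean(0)
for ang,off in((0,30),(0,-30)):
    a=np.radians(4.2); R=np.array([[np.cos(a),np.sin(a)],[-np.sin(a),np.cos(a)]]); l=(q-np.array(r[0]))@R.T
    s=l[(np.sign(off)*l[:,1]>35)&(abs(l[:,0])<65)]; print(4.2+np.degrees(np.arctan(np.polyfit(s[:,0],s[:,1],1)[0])),s[:,1].mean())
E
```

```text
((606.059814453125, -36.50807189941406), (147.11859130859375, 83.37743377685547), 4.019501209259033)
4.585026059044578 38.04240689817114
4.610332591263451 -38.86611669254128
```

View pics/lugs2.png

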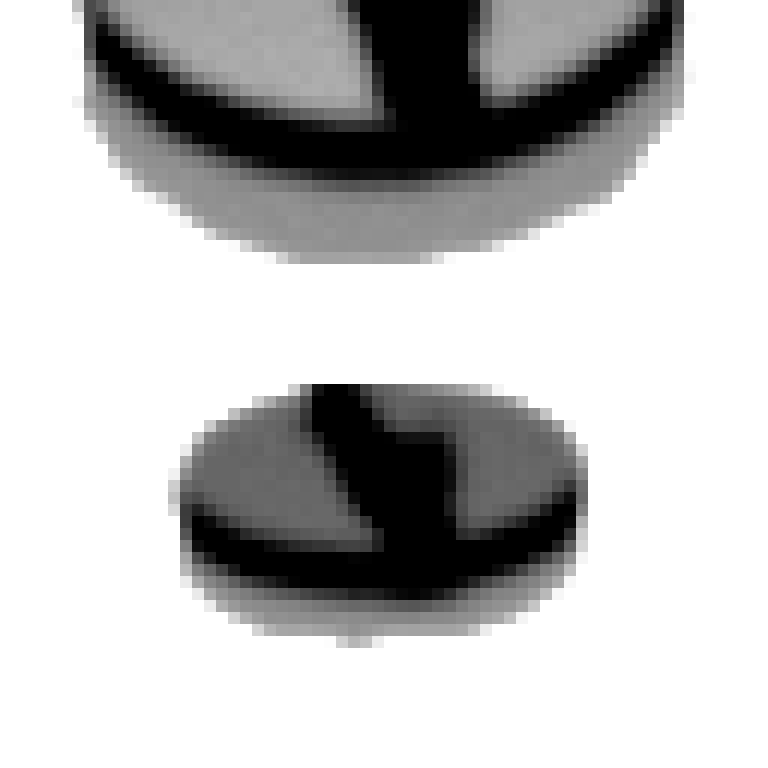

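View pics/zoom.png

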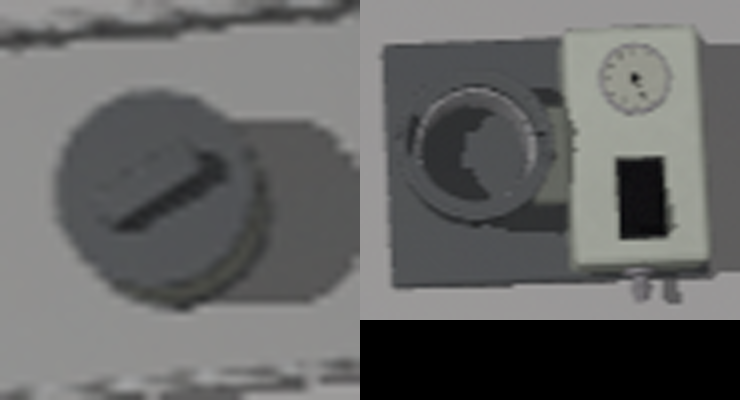

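The lugs still don't show in the shade, so I'll check the cap while it is lifted. The zoom shows the rib running at about 121° in world and the unit's yaw at about 4.5°. I'll do the filter first.

>>> arm_command --deltas '[{"dx":0.3797,"dy":-0.296,"dz":0,"yaw":-39.5,"jaw":0.4},{"dx":0.3797,"dy":-0.296,"dz":0,"yaw":-39.5,"jaw":0.4},{"dx":0.3797,"dy":-0.296,"dz":0,"yaw":-39.5,"jaw":0.4},{"dx":0.3797,"dy":-0.296,"dz":0,"yaw":-39.5,"jaw":0.4},{"dx":0.3797,"dy":-0.296,"dz":0,"yaw":-39.5,"jaw":0.4},{"dx":0.3797,"dy":-0.296,"dz":0,"yaw":-39.5,"jaw":0.4},{"dx":0.3797,"dy":-0.296,"dz":0,"yaw":-39.5,"jaw":0.4},{"dx":0.3797,"dy":-0.296,"dz":0,"yaw":-39.5,"jaw":0.4},{"dx":0.3797,"dy":-0.296,"dz":-0.03,"yaw":-39.5,"jaw":0.4},{"dx":0.3797,"dy":-0.296,"dz":-0.08,"yaw":-39.5,"jaw":0.4},{"dx":0.3797,"dy":-0.296,"dz":-0.12,"yaw":-39.5,"jaw":0.4},{"dx":0.3797,"dy":-0.296,"dz":-0.12,"yaw":-39.5,"jaw":0.4},{"dx":0.3797,"dy":-0.296,"dz":-0.12,"yaw":-39.5,"jaw":0.4}]'

```text
clock: 1.4
eef_pos: [590.3, 318.0, 109.3]
tool_rot: [-3.137, -0.001, 2.119]
force: [-0.1, -0.7, -0.0]
width: 33.8
gripper_force: 0.0
```

```bash
python3 - <<'E'
from h import *
s=read_state(); print(s['qpos'].round(3),s['clock'],s['eef_pos'],np.degrees(s['tool_rot']))
E
```

```text
[-0.641  0.805  0.187  1.557 -0.188  0.803  0.17 ] 1.4 [590.33015926 317.96864332 109.31888685] [-1.79717716e+02 -4.19693547e-02  1.21429969e+02]
```

>>> arm_command --deltas '[{"dx":0.0015,"dz":-0.03,"jaw":0.4},{"dx":0.0015,"dz":-0.05,"jaw":0.4},{"dx":0.0015,"dz":-0.0555,"jaw":0.4},{"dx":0.0015,"dz":-0.0555,"jaw":0.4},{"dx":0.0015,"dz":-0.0555,"jaw":0.4}]'

```text
invalid input at $.deltas[0]: expected keys dx, dy, dz, yaw, jaw
```

>>> arm_command --deltas '[{"dx":0.0015,"dy":0,"yaw":0,"dz":-0.03,"jaw":0.4},{"dx":0.0015,"dy":0,"yaw":0,"dz":-0.05,"jaw":0.4},{"dx":0.0015,"dy":0,"yaw":0,"dz":-0.0555,"jaw":0.4},{"dx":0.0015,"dy":0,"yaw":0,"dz":-0.0555,"jaw":0.4},{"dx":0.0015,"dy":0,"yaw":0,"dz":-0.0555,"jaw":0.4}]'

```text
clock: 1.9
eef_pos: [594.6, 319.7, 58.2]
tool_rot: [3.138, -0.0, 2.12]
force: [-0.2, -0.1, 0.8]
width: 34.2
gripper_force: 0.0
```

>>> arm_command --deltas '[{"dx":0,"dy":0,"yaw":0,"dz":0,"jaw":0.4},{"dx":0,"dy":0,"yaw":0,"dz":0,"jaw":0.4},{"dx":0,"dy":0,"yaw":0,"dz":0,"jaw":0.4}]'

```text
clock: 2.2
eef_pos: [593.9, 318.5, 56.6]
tool_rot: [3.141, 0.0, 2.119]
force: [0.6, -0.4, 0.5]
width: 34.4
gripper_force: 0.0
```

>>> arm_command --deltas '[{"dx":-0.0015,"dy":0,"yaw":0,"dz":-0.0025,"jaw":0.4},{"dx":-0.0015,"dy":0,"yaw":0,"dz":-0.0025,"jaw":0.4},{"dx":-0.0015,"dy":0,"yaw":0,"dz":-0.0025,"jaw":0.0},{"dx":-0.0015,"dy":0,"yaw":0,"dz":-0.0025,"jaw":0.0},{"dx":-0.0015,"dy":0,"yaw":0,"dz":-0.0025,"jaw":0.0},{"dx":-0.0015,"dy":0,"yaw":0,"dz":-0.0025,"jaw":0.0},{"dx":-0.0015,"dy":0,"yaw":0,"dz":-0.0025,"jaw":0.0},{"dx":-0.0015,"dy":0,"yaw":0,"dz":-0.0025,"jaw":0.0}]'

```text
clock: 3.0
eef_pos: [591.9, 318.4, 53.3]
tool_rot: [-3.141, -0.0, 2.119]
force: [0.3, -0.7, -0.6]
width: 10.4
gripper_force: 59.9
```

>>> arm_command --deltas '[{"dx":0,"dy":0,"yaw":0,"dz":0.04,"jaw":0.0},{"dx":0,"dy":0,"yaw":0,"dz":0.08,"jaw":0.0},{"dx":0,"dy":0,"yaw":0,"dz":0.12,"jaw":0.0},{"dx":0.002,"dy":-0.05,"yaw":0,"dz":0.12,"jaw":0.0},{"dx":0.004,"dy":-0.1,"yaw":0,"dz":0.12,"jaw":0.0},{"dx":0.006,"dy":-0.15,"yaw":0,"dz":0.12,"jaw":0.0},{"dx":0.0075,"dy":-0.195,"yaw":0,"dz":0.12,"jaw":0.0},{"dx":0.0075,"dy":-0.23,"yaw":0,"dz":0.12,"jaw":0.0},{"dx":0.0075,"dy":-0.25,"yaw":0,"dz":0.12,"jaw":0.0},{"dx":0.0075,"dy":-0.2555,"yaw":0,"dz":0.11,"jaw":0.0},{"dx":0.0075,"dy":-0.2555,"yaw":0,"dz":0.105,"jaw":0.0},{"dx":0.0075,"dy":-0.2555,"yaw":0,"dz":0.105,"jaw":0.0},{"dx":0.0075,"dy":-0.2555,"yaw":0,"dz":0.105,"jaw":0.0},{"dx":0.0075,"dy":-0.2555,"yaw":0,"dz":0.105,"jaw":0.0},{"dx":0.0075,"dy":-0.2555,"yaw":0,"dz":0.105,"jaw":0.0}]'

```text
clock: 4.5
eef_pos: [599.6, 63.9, 158.4]
tool_rot: [3.141, -0.0, 2.121]
force: [0.8, -0.6, -0.1]
width: 10.3
gripper_force: 59.9
```

```bash
python3 - <<'E'
from h import *
im,d=snap('side'); t,td=snap('top')
a=cv2.resize(im[225:305,280:390,::-1],None,fx=5,fy=5,interpolation=cv2.INTER_CUBIC)
cv2.imwrite('pics/hold.png',a)
P=cloud('side',d)
# white pleated body: points of z 107..150 near mouth
m=(P[...,2]>110)&(P[...,2]<150)&(np.hypot(P[...,0]-600,P[...,1]-63)<45); v,u=np.nonzero(m)
print(m.sum(), u.min(),u.max(),v.min(),v.max())
for z in range(112,152,6):
    q=P[m&(abs(P[...,2]-z)<3)]
    if len(q)>5: print(z,len(q),q[:,0].min().round(1),q[:,0].max().round(1),q[:,1].min().round(1))
s=read_state();print(s['eef_pos'],s['force'],s['qpos'].round(2))
E
```

```text
358 322 345 224 242
112 54 570.3 629.3 32.1
118 53 570.6 629.0 35.4
124 48 570.4 629.1 32.9
130 52 570.3 628.1 32.4
136 52 570.2 627.7 33.4
142 54 570.0 627.5 33.2
148 45 569.8 627.0 33.4
[599.63352094  63.36837058 158.47774979] [ 0.52990078  0.16009621 -0.51719636] [-0.26  0.65  0.18  1.73 -0.16  0.77  0.54]
```

View pics/hold.png

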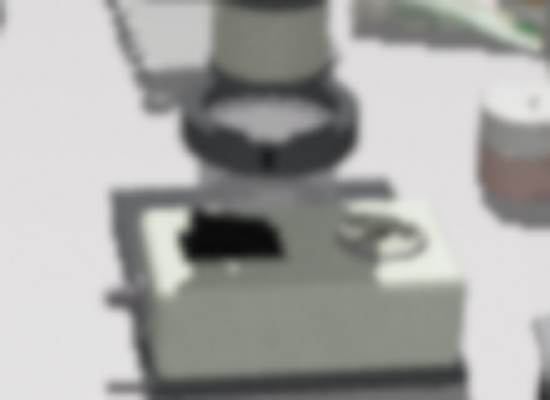

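The filter hangs upright over the bowl, centred at (599,63). The black slot mark faces the camera at crop (268,155). I'll lower it.

>>> arm_command --deltas '[{"dx":0,"dy":0,"yaw":0,"dz":-0.02,"jaw":0.0},{"dx":0,"dy":0,"yaw":0,"dz":-0.03,"jaw":0.0},{"dx":0,"dy":0,"yaw":0,"dz":-0.04,"jaw":0.0},{"dx":0,"dy":0,"yaw":0,"dz":-0.05,"jaw":0.0},{"dx":0,"dy":0,"yaw":0,"dz":-0.06,"jaw":0.0},{"dx":0,"dy":0,"yaw":0,"dz":-0.066,"jaw":0.0},{"dx":0,"dy":0,"yaw":0,"dz":-0.066,"jaw":0.0},{"dx":0,"dy":0,"yaw":0,"dz":-0.066,"jaw":0.0}]'

```text
clock: 5.4
eef_pos: [599.7, 62.8, 92.4]
tool_rot: [3.141, 0.0, 2.119]
force: [0.0, -0.6, -0.0]
width: 10.2
gripper_force: 59.9
```

No contact so far. I'll go the last 7.5 mm and release slightly.

>>> arm_command --deltas '[{"dx":0,"dy":0,"yaw":0,"dz":-0.004,"jaw":0.0},{"dx":0,"dy":0,"yaw":0,"dz":-0.0075,"jaw":0.0},{"dx":0,"dy":0,"yaw":0,"dz":-0.0075,"jaw":0.0},{"dx":0,"dy":0,"yaw":0,"dz":-0.0075,"jaw":0.0},{"dx":0,"dy":0,"yaw":0,"dz":-0.0075,"jaw":0.26},{"dx":0,"dy":0,"yaw":0,"dz":-0.0075,"jaw":0.26},{"dx":0,"dy":0,"yaw":0,"dz":-0.0075,"jaw":0.26},{"dx":0,"dy":0,"yaw":0,"dz":-0.0075,"jaw":0.26},{"dx":0,"dy":0,"yaw":0,"dz":-0.0075,"jaw":0.26}]'

```text
clock: 6.3
eef_pos: [599.6, 62.9, 84.9]
tool_rot: [3.141, -0.0, 2.119]
force: [0.3, 0.6, 0.5]
width: 22.0
gripper_force: 0.0
```

>>> arm_command --deltas '[{"dx":0,"dy":0,"yaw":0,"dz":0.03,"jaw":0.26},{"dx":0,"dy":0,"yaw":0,"dz":0.07,"jaw":0.3},{"dx":-0.005,"dy":-0.01,"yaw":-2,"dz":0.11,"jaw":0.4},{"dx":-0.02,"dy":-0.055,"yaw":-10,"dz":0.11,"jaw":0.5},{"dx":-0.035,"dy":-0.1,"yaw":-18,"dz":0.11,"jaw":0.5},{"dx":-0.05,"dy":-0.145,"yaw":-18,"dz":0.11,"jaw":0.5},{"dx":-0.065,"dy":-0.19,"yaw":-18,"dz":0.11,"jaw":0.5},{"dx":-0.08,"dy":-0.235,"yaw":-18,"dz":0.11,"jaw":0.5},{"dx":-0.095,"dy":-0.28,"yaw":-18,"dz":0.11,"jaw":0.5},{"dx":-0.11,"dy":-0.32,"yaw":-18,"dz":0.09,"jaw":0.5},{"dx":-0.1135,"dy":-0.355,"yaw":-18,"dz":0.06,"jaw":0.5},{"dx":-0.1135,"dy":-0.355,"yaw":-18,"dz":0.015,"jaw":0.5},{"dx":-0.1135,"dy":-0.355,"yaw":-18,"dz":-0.02,"jaw":0.5},{"dx":-0.1135,"dy":-0.355,"yaw":-18,"dz":-0.02,"jaw":0.5},{"dx":-0.1135,"dy":-0.355,"yaw":-18,"dz":-0.02,"jaw":0.5},{"dx":-0.1135,"dy":-0.355,"yaw":-18,"dz":-0.02,"jaw":0.5}]'

```text
clock: 7.9
eef_pos: [487.4, -292.8, 66.8]
tool_rot: [3.139, 0.002, 1.806]
force: [0.4, -0.3, 0.6]
width: 42.7
gripper_force: 0.0
```

```bash
python3 - <<'E'
from h import *
t,td=snap('top'); P=cloud('top',td)
m=(np.hypot(P[...,0]-599.5,P[...,1]-63)<33); q=P[m]
print('filter z',np.nanpercentile(q[:,2],[2,10,50,90,98]).round(1),len(q))
r=P[m&(P[...,2]>90)]; print('rib',len(r),r.mean(0).round(1))
r=P[m&(P[...,2]>78)]; print('disc+rib',len(r),r.mean(0).round(1), cv2.minEnclosingCircle(r[:,:2].astype(np.float32)))
E
```

```text
filter z [39.1 77.8 83.  91.9 97.7] 540
rib 67 [597.8  62.7  94.8]
disc+rib 485 [598.   63.2  84.6] ((598.4663696289062, 63.26411437988281), 31.203962326049805)
```

The filter stands properly: its disc is at z 83 and within 2 mm of the axis. Next I'll grip the right cap and lift it to show its lugs.

>>> arm_command --deltas '[{"dx":0,"dy":0,"yaw":0,"dz":-0.02,"jaw":0.5},{"dx":0,"dy":0,"yaw":0,"dz":-0.035,"jaw":0.5},{"dx":0,"dy":0,"yaw":0,"dz":-0.0425,"jaw":0.5},{"dx":0,"dy":0,"yaw":0,"dz":-0.0425,"jaw":0.5},{"dx":0,"dy":0,"yaw":0,"dz":-0.0425,"jaw":0.5},{"dx":0,"dy":0,"yaw":0,"dz":-0.0425,"jaw":0.5},{"dx":0,"dy":0,"yaw":0,"dz":-0.0425,"jaw":0.0},{"dx":0,"dy":0,"yaw":0,"dz":-0.0425,"jaw":0.0},{"dx":0,"dy":0,"yaw":0,"dz":-0.0425,"jaw":0.0},{"dx":0,"dy":0,"yaw":0,"dz":-0.0425,"jaw":0.0},{"dx":0,"dy":0,"yaw":0,"dz":-0.0425,"jaw":0.0},{"dx":0,"dy":0,"yaw":0,"dz":-0.0425,"jaw":0.0}]'

```text
clock: 9.15
eef_pos: [486.4, -292.4, 22.9]
tool_rot: [3.141, 0.001, 1.805]
force: [0.0, -0.1, 5.5]
width: 14.8
gripper_force: 59.8
```

>>> arm_command --deltas '[{"dx":0,"dy":0,"yaw":0,"dz":0.04,"jaw":0.0},{"dx":0,"dy":0,"yaw":0,"dz":0.09,"jaw":0.0},{"dx":0,"dy":0,"yaw":-7,"dz":0.14,"jaw":0.0},{"dx":0,"dy":0,"yaw":-13,"dz":0.19,"jaw":0.0},{"dx":0,"dy":0,"yaw":-13,"dz":0.24,"jaw":0.0},{"dx":0,"dy":0,"yaw":-13,"dz":0.29,"jaw":0.0},{"dx":0,"dy":0,"yaw":-13,"dz":0.34,"jaw":0.0},{"dx":0,"dy":0,"yaw":-13,"dz":0.36,"jaw":0.0},{"dx":0,"dy":0,"yaw":-13,"dz":0.36,"jaw":0.0},{"dx":0,"dy":0,"yaw":-13,"dz":0.36,"jaw":0.0}]'

```text
clock: 10.15
eef_pos: [485.6, -291.7, 381.6]
tool_rot: [-3.141, -0.001, 1.578]
force: [-0.3, 0.2, -1.5]
width: 14.5
gripper_force: 59.1
```

```bash
python3 - <<'E'
from h import *
im,d=snap('side'); p=camera_params('side')
E=np.linalg.inv(np.array(p['extrinsics'])); s=read_state()['eef_pos']; print(s)
x=E[:3,:3]@(s-[0,0,20])+E[:3,3]; K=np.array(p['camera_matrix']); u=int(K[0,0]*x[0]/x[2]+K[0,2]); v=int(K[1,1]*x[1]/x[2]+K[1,2]); print(u,v)
c=im[v-30:v+30,u-45:u+45].astype(float)
a=np.clip(c*1.0,0,255)[:,:,::-1].astype(np.uint8); b=np.clip((c.mean(2)-20)*2.2,0,255).astype(np.uint8)
cv2.imwrite('pics/lift.png',np.vstack([cv2.resize(a,None,fx=5,fy=5,interpolation=2),cv2.cvtColor(cv2.resize(b,None,fx=5,fy=5,interpolation=0),8)]))
E
```

```text
[ 485.30655988 -291.42785036  380.73651211]
286 190
```

View pics/lift.png

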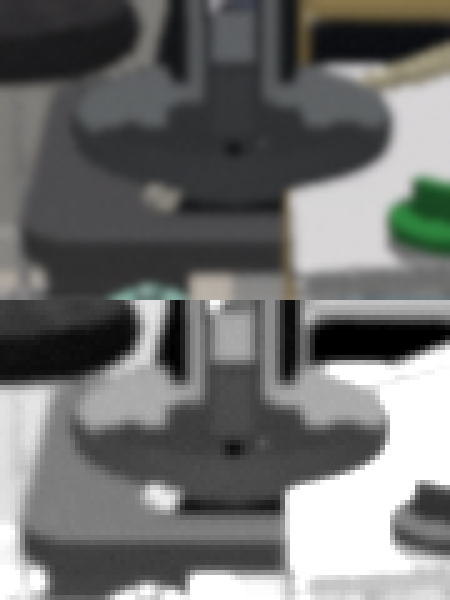

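```bash
python3 - <<'E'
from h import *
im,d=load('side'); p=camera_params('side'); E=np.linalg.inv(np.array(p['extrinsics']))
s=read_state()['eef_pos']; o=s-[0,0,21.5]
def pr(P):
    P=np.array(P)@E[:3,:3].T+E[:3,3]; return cv2.projectPoints(P.reshape(-1,1,3),np.zeros(3),np.zeros(3),np.array(p['camera_matrix']),np.array([p['k1'],0,0,0.]))[0][:,0].round(1)
for h in (12,23):
    for sg in(-1,1):
        a=np.radians(-90+sg*h); print(h,sg,pr([o+[39.5*np.cos(a),39.5*np.sin(a),z] for z in(0,5)]).tolist())
print('plug',pr([o+[32.5*np.cos(a),32.5*np.sin(a),0] for a in np.radians([-150,-120,-90,-60,-30])]).tolist())
print('disc low',pr([o+[50.5*np.cos(a),50.5*np.sin(a),14] for a in np.radians([-120,-90,-60])]).tolist())
np.set_printoptions(linewidth=250)
print('rows 196-205, u 260..312 depth<820'); 
for v in range(194,206): print(v,''.join('#' if 0<d[v,u]<820 else '.' for u in range(255,320)),' ',[int(x) for x in d[v,272:302:3]])
E
```

```text
12 -1 [[281.0, 200.2], [280.9, 197.2]]
12 1 [[291.6, 200.2], [291.6, 197.2]]
23 -1 [[276.3, 199.7], [276.3, 196.6]]
23 1 [[296.3, 199.7], [296.3, 196.7]]
plug [[268.6, 195.2], [275.9, 197.8], [286.3, 198.8], [296.8, 197.9], [304.2, 195.3]]
disc low [[269.5, 192.7], [286.2, 194.3], [302.8, 192.8]]
rows 196-205, u 260..312 depth<820
194 ........#################################################........   [704, 703, 703, 699, 700, 700, 702, 702, 704, 704]
195 ...........############################################..........   [706, 702, 703, 701, 699, 699, 703, 703, 704, 705]
196 ..............########################.############..............   [707, 705, 706, 701, 703, 702, 703, 0, 707, 704]
197 ...................#################.##########..................   [2179, 706, 706, 703, 702, 703, 700, 705, 705, 706]
198 .......................####################......................   [2165, 2165, 717, 713, 716, 704, 717, 716, 718, 1743]
199 .......................####################......................   [2184, 2171, 718, 716, 715, 717, 716, 717, 719, 1741]
200 .........................###############.........................   [2174, 2169, 2176, 720, 717, 719, 718, 718, 2173, 1732]
201 .................................................................   [2183, 2170, 2176, 2181, 0, 2178, 2178, 2177, 2182, 1719]
202 .................................................................   [2175, 2177, 2181, 2175, 2181, 2180, 2181, 2194, 2188, 1711]
203 .................................................................   [2201, 2190, 2195, 2199, 2192, 2196, 2204, 2198, 2198, 1706]
204 .................................................................   [2182, 2177, 2188, 2176, 2182, 2192, 2188, 2184, 2188, 1701]
205 .................................................................   [2169, 2173, 2169, 2165, 2175, 2176, 2178, 2184, 2185, 1686]
```

```bash
python3 - <<'E'
from h import *
im,d=load('side'); P=cloud('side',d); s=read_state()['eef_pos']
for v0,v1 in((190,196),(198,200),(200,201)):
  print(v0)
  for u in range(274,302,2):
    q=P[v0:v1,u:u+2].reshape(-1,3); q=q[q[:,1]<-250]-s
    if len(q): print(u,len(q),'y',q[:,1].mean().round(1),'x',q[:,0].mean().round(1),'z',q[:,2].mean().round(1),'r',np.hypot(q[:,0],q[:,1]).mean().round(1))
E
```

```text
190
274 12 y -47.8 x -17.6 z -5.6 r 50.9
276 12 y -48.1 x -14.6 z -5.5 r 50.3
278 12 y -48.7 x -11.5 z -5.3 r 50.1
280 12 y -48.9 x -8.5 z -5.2 r 49.6
282 12 y -49.8 x -5.5 z -4.9 r 50.1
284 12 y -48.9 x -2.5 z -5.2 r 49.0
286 12 y -50.7 x 0.5 z -4.6 r 50.7
288 12 y -50.0 x 3.5 z -4.8 r 50.1
290 12 y -49.6 x 6.5 z -4.9 r 50.0
292 12 y -49.2 x 9.5 z -5.1 r 50.1
294 12 y -49.2 x 12.6 z -5.1 r 50.8
296 12 y -48.0 x 15.6 z -5.5 r 50.5
298 12 y -47.4 x 18.6 z -5.7 r 50.9
300 11 y -45.9 x 21.6 z -6.2 r 50.7
198
278 4 y -37.3 x -12.0 z -19.2 r 39.2
280 4 y -38.6 x -8.9 z -18.7 r 39.7
282 4 y -38.4 x -5.8 z -18.8 r 38.8
284 4 y -39.9 x -2.7 z -18.2 r 40.0
286 4 y -44.7 x 0.4 z -16.4 r 44.7
288 4 y -42.0 x 3.4 z -17.4 r 42.2
290 4 y -38.9 x 6.5 z -18.6 r 39.4
292 4 y -38.7 x 9.6 z -18.6 r 39.9
294 4 y -37.4 x 12.7 z -19.1 r 39.5
296 4 y -36.7 x 15.8 z -19.4 r 39.9
200
280 2 y -37.3 x -8.9 z -21.7 r 38.3
282 2 y -39.4 x -5.8 z -20.8 r 39.9
284 2 y -38.8 x -2.8 z -21.1 r 38.9
286 2 y -37.4 x 0.3 z -21.6 r 37.4
288 2 y -39.7 x 3.4 z -20.7 r 39.8
290 2 y -38.7 x 6.5 z -21.1 r 39.3
292 2 y -38.2 x 9.6 z -21.3 r 39.4
294 1 y -36.8 x 11.9 z -21.8 r 38.7
```

The strip at radius 39.5 mm is about 30 mm wide, so this is the long-lugged cap. It goes back where it stood.

>>> arm_command --deltas '[{"dx":0,"dy":0,"yaw":7,"dz":-0.05,"jaw":0.0},{"dx":0,"dy":0,"yaw":13,"dz":-0.1,"jaw":0.0},{"dx":0,"dy":0,"yaw":13,"dz":-0.15,"jaw":0.0},{"dx":0,"dy":0,"yaw":13,"dz":-0.2,"jaw":0.0},{"dx":0,"dy":0,"yaw":13,"dz":-0.25,"jaw":0.0},{"dx":0,"dy":0,"yaw":13,"dz":-0.29,"jaw":0.0},{"dx":0,"dy":0,"yaw":13,"dz":-0.32,"jaw":0.0},{"dx":0,"dy":0,"yaw":13,"dz":-0.34,"jaw":0.0},{"dx":0,"dy":0,"yaw":13,"dz":-0.35,"jaw":0.0},{"dx":0,"dy":0,"yaw":13,"dz":-0.355,"jaw":0.0},{"dx":0,"dy":0,"yaw":13,"dz":-0.359,"jaw":0.0},{"dx":0,"dy":0,"yaw":13,"dz":-0.359,"jaw":0.0},{"dx":0,"dy":0,"yaw":13,"dz":-0.359,"jaw":0.0},{"dx":0,"dy":0,"yaw":13,"dz":-0.359,"jaw":0.0},{"dx":0,"dy":0,"yaw":13,"dz":-0.359,"jaw":0.4},{"dx":0,"dy":0,"yaw":13,"dz":-0.359,"jaw":0.4},{"dx":0,"dy":0,"yaw":13,"dz":-0.359,"jaw":0.4},{"dx":0,"dy":0,"yaw":13,"dz":-0.359,"jaw":0.4}]'

```text
clock: 12.0
eef_pos: [486.1, -292.2, 23.4]
tool_rot: [3.141, 0.0, 1.805]
force: [0.2, -0.4, -0.0]
width: 34.3
gripper_force: 0.0
```

>>> arm_command --deltas '[{"dx":0,"dy":0,"yaw":0,"dz":0.04,"jaw":0.4},{"dx":0,"dy":0,"yaw":0,"dz":0.09,"jaw":0.4},{"dx":0,"dy":0,"yaw":0,"dz":0.14,"jaw":0.4},{"dx":-0.002,"dy":0.045,"yaw":6,"dz":0.15,"jaw":0.4},{"dx":-0.005,"dy":0.093,"yaw":6,"dz":0.15,"jaw":0.4},{"dx":-0.01,"dy":0.14,"yaw":6,"dz":0.15,"jaw":0.5},{"dx":-0.015,"dy":0.187,"yaw":6,"dz":0.15,"jaw":0.5},{"dx":-0.022,"dy":0.234,"yaw":6,"dz":0.15,"jaw":0.5},{"dx":-0.03,"dy":0.281,"yaw":6,"dz":0.15,"jaw":0.5},{"dx":-0.04,"dy":0.328,"yaw":6,"dz":0.15,"jaw":0.5},{"dx":-0.055,"dy":0.374,"yaw":6,"dz":0.15,"jaw":0.5},{"dx":-0.07,"dy":0.418,"yaw":6,"dz":0.15,"jaw":0.5},{"dx":-0.085,"dy":0.46,"yaw":6,"dz":0.14,"jaw":0.5},{"dx":-0.0975,"dy":0.4915,"yaw":6,"dz":0.11,"jaw":0.5},{"dx":-0.0975,"dy":0.4915,"yaw":6,"dz":0.07,"jaw":0.5},{"dx":-0.0975,"dy":0.4915,"yaw":6,"dz":0.04,"jaw":0.5},{"dx":-0.0975,"dy":0.4915,"yaw":6,"dz":0.04,"jaw":0.5},{"dx":-0.0975,"dy":0.4915,"yaw":6,"dz":0.04,"jaw":0.5},{"dx":-0.0975,"dy":0.4915,"yaw":6,"dz":0.04,"jaw":0.5}]'

```text
clock: 13.9
eef_pos: [389.6, 199.4, 64.6]
tool_rot: [3.139, -0.0, 1.909]
force: [0.6, -0.2, 0.3]
width: 43.2
gripper_force: 0.0
```

```bash
python3 - <<'E'
from h import *
t,td=snap('top'); P=cloud('top',td)
m=(np.hypot(P[...,0]-486,P[...,1]+292)<80); 
for z0,z1 in((12,26),(36,60)):
    q=P[m&(P[...,2]>z0)&(P[...,2]<z1)]; print(len(q),q.mean(0).round(1),np.median(q[:,2]))
m=m&(P[...,2]>12)&(P[...,2]<60); q=P[m&(abs(P[...,2]-20)<4)]; A=np.c_[q[:,:2],np.ones(len(q))]; print('tilt',np.linalg.lstsq(A,q[:,2],rcond=None)[0][:2].round(3))
s=read_state(); print(s['eef_pos'],np.degrees(s['tool_rot'][2]),s['qpos'].round(2))
E
```

```text
1059 [ 485.4 -291.2   19.6] 19.71693133290296
183 [ 485.8 -292.8   41.5] 41.557914377987345
tilt [-0.004 -0.002]
[389.70505523 199.5226207   64.79975353] 109.38434019967835 [-0.65  0.65  0.17  2.24 -0.38  0.28  0.18]
```

>>> arm_command --deltas '[{"dx":0,"dy":0,"yaw":0,"dz":-0.02,"jaw":0.5},{"dx":0,"dy":0,"yaw":0,"dz":-0.035,"jaw":0.5},{"dx":0,"dy":0,"yaw":0,"dz":-0.0405,"jaw":0.5},{"dx":0,"dy":0,"yaw":0,"dz":-0.0405,"jaw":0.5},{"dx":0,"dy":0,"yaw":0,"dz":-0.0405,"jaw":0.5},{"dx":0,"dy":0,"yaw":0,"dz":-0.0405,"jaw":0.5},{"dx":0,"dy":0,"yaw":0,"dz":-0.0405,"jaw":0.0},{"dx":0,"dy":0,"yaw":0,"dz":-0.0405,"jaw":0.0},{"dx":0,"dy":0,"yaw":0,"dz":-0.0405,"jaw":0.0},{"dx":0,"dy":0,"yaw":0,"dz":-0.0405,"jaw":0.0},{"dx":0,"dy":0,"yaw":0,"dz":-0.0405,"jaw":0.0},{"dx":0,"dy":0,"yaw":0,"dz":-0.0405,"jaw":0.0}]'

```text
clock: 15.15
eef_pos: [388.9, 199.5, 23.5]
tool_rot: [3.14, -0.001, 1.91]
force: [-1.6, -0.1, 8.5]
width: 14.8
gripper_force: 58.9
```

>>> arm_command --deltas '[{"dx":0,"dy":0,"yaw":0,"dz":0.04,"jaw":0.0},{"dx":0,"dy":0,"yaw":0,"dz":0.09,"jaw":0.0},{"dx":0,"dy":0,"yaw":0,"dz":0.125,"jaw":0.0},{"dx":0.035,"dy":-0.022,"yaw":-8,"dz":0.125,"jaw":0.0},{"dx":0.075,"dy":-0.048,"yaw":-16,"dz":0.125,"jaw":0.0},{"dx":0.115,"dy":-0.074,"yaw":-24.9,"dz":0.125,"jaw":0.0},{"dx":0.155,"dy":-0.1,"yaw":-24.9,"dz":0.125,"jaw":0.0},{"dx":0.19,"dy":-0.122,"yaw":-24.9,"dz":0.12,"jaw":0.0},{"dx":0.211,"dy":-0.1365,"yaw":-24.9,"dz":0.11,"jaw":0.0},{"dx":0.211,"dy":-0.1365,"yaw":-24.9,"dz":0.1,"jaw":0.0},{"dx":0.211,"dy":-0.1365,"yaw":-24.9,"dz":0.1,"jaw":0.0},{"dx":0.211,"dy":-0.1365,"yaw":-24.9,"dz":0.1,"jaw":0.0},{"dx":0.211,"dy":-0.1365,"yaw":-24.9,"dz":0.1,"jaw":0.0},{"dx":0.211,"dy":-0.1365,"yaw":-24.9,"dz":0.1,"jaw":0.0}]'

```text
clock: 16.55
eef_pos: [599.2, 63.8, 123.4]
tool_rot: [3.141, -0.001, 1.477]
force: [1.7, -0.5, 0.4]
width: 14.3
gripper_force: 59.0
```

```bash
python3 - <<'E'
from h import *
im,d=snap('side'); P=cloud('side',d); s=read_state(); print(s['eef_pos'],np.degrees(s['tool_rot'][2]),s['force'],s['qpos'].round(2))
S=s['eef_pos']
a=cv2.resize(im[210:290,280:390,::-1],None,fx=6,fy=6,interpolation=cv2.INTER_CUBIC); cv2.imwrite('pics/over.png',a)
def circ(z0,z1,rmin,rmax):
    q=P[(P[...,2]>z0)&(P[...,2]<z1)]; r=np.hypot(q[:,0]-S[0],q[:,1]-S[1]); q=q[(r>rmin)&(r<rmax)&(q[:,1]<S[1]-10)]
    A=np.c_[2*q[:,:2],np.ones(len(q))]; x=np.linalg.lstsq(A,(q[:,:2]**2).sum(1),rcond=None)[0]
    print(z0,len(q),x[:2].round(1),np.sqrt(x[2]+x[0]**2+x[1]**2).round(1))
circ(112,117,44,56); circ(82,88,41,52)
E
```

```text
[599.34916231  63.70676202 123.37975595] 84.59037982869818 [-0.10996324  0.38401476 -0.34426064] [-0.58  0.82  0.74  1.77 -0.72  0.85  0.4 ]
112 71 [600.   62.9] 48.7
82 86 [600.5  61.5] 44.2
```

View pics/over.png

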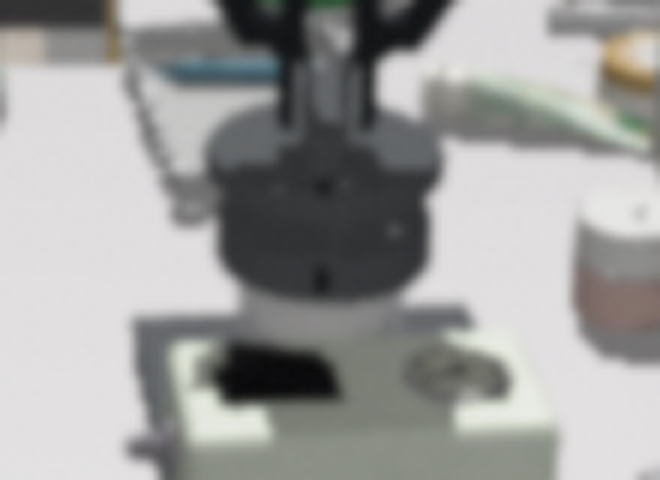

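The cap's mark at (322,187) lines up with the collar's slot mark at (320,280), and the two circles agree to about 1 mm. I'll lower the cap into the slots.

>>> arm_command --deltas '[{"dx":0,"dy":0,"yaw":0,"dz":-0.006,"jaw":0.0},{"dx":0,"dy":0,"yaw":0,"dz":-0.011,"jaw":0.0},{"dx":0,"dy":0,"yaw":0,"dz":-0.015,"jaw":0.0},{"dx":0,"dy":0,"yaw":0,"dz":-0.018,"jaw":0.0},{"dx":0,"dy":0,"yaw":0,"dz":-0.018,"jaw":0.0},{"dx":0,"dy":0,"yaw":0,"dz":-0.018,"jaw":0.0},{"dx":0,"dy":0,"yaw":0,"dz":-0.018,"jaw":0.0}]'

```text
clock: 17.3
eef_pos: [599.4, 62.9, 105.0]
tool_rot: [-3.141, -0.0, 1.475]
force: [-1.4, 0.7, 2.3]
width: 14.4
gripper_force: 59.3
```

>>> arm_command --deltas '[{"dx":0,"dy":0,"yaw":0,"dz":-0.003,"jaw":0.0},{"dx":0,"dy":0,"yaw":0,"dz":-0.006,"jaw":0.0},{"dx":0,"dy":0,"yaw":0,"dz":-0.009,"jaw":0.0},{"dx":0,"dy":0,"yaw":0,"dz":-0.009,"jaw":0.0},{"dx":0,"dy":0,"yaw":0,"dz":-0.009,"jaw":0.0}]'

```text
clock: 17.8
eef_pos: [599.7, 62.9, 97.6]
tool_rot: [3.141, -0.001, 1.475]
force: [-4.5, 1.4, 17.0]
width: 14.6
gripper_force: 61.4
```

>>> arm_command --deltas '[{"dx":0,"dy":0,"yaw":-6,"dz":0,"jaw":0.0},{"dx":0,"dy":0,"yaw":-12,"dz":0,"jaw":0.0},{"dx":0,"dy":0,"yaw":-18,"dz":0,"jaw":0.0},{"dx":0,"dy":0,"yaw":-24,"dz":0,"jaw":0.0},{"dx":0,"dy":0,"yaw":-24,"dz":0,"jaw":0.0},{"dx":0,"dy":0,"yaw":-24,"dz":0,"jaw":0.0}]'

```text
clock: 18.4
eef_pos: [601.5, 62.2, 97.6]
tool_rot: [3.138, -0.002, 1.056]
force: [-0.9, 0.4, 12.8]
width: 14.7
gripper_force: 60.9
```

```bash
python3 -c "
from h import *
s=read_state();print(s['force'],s['torque'],s['qpos'].round(2),s['eef_pos'],np.degrees(s['tool_rot'][2]))"
```

```text
[-0.86554715  0.35772841 12.75998826] [ 0.15350006  0.32481957 -0.15701212] [-0.61  0.89  0.82  1.78 -0.85  0.86  0.09] [601.51576609  62.22319979  97.59254848] 60.4769650110842
```

>>> arm_command --deltas '[{"dx":0,"dy":0,"yaw":-6,"dz":0,"jaw":0.0},{"dx":0,"dy":0,"yaw":-12,"dz":0,"jaw":0.0},{"dx":0,"dy":0,"yaw":-18,"dz":0,"jaw":0.0},{"dx":0,"dy":0,"yaw":-24,"dz":0,"jaw":0.0},{"dx":0,"dy":0,"yaw":-30,"dz":0,"jaw":0.0},{"dx":0,"dy":0,"yaw":-36,"dz":0,"jaw":0.0},{"dx":0,"dy":0,"yaw":-42,"dz":0,"jaw":0.0},{"dx":0,"dy":0,"yaw":-48,"dz":0,"jaw":0.0},{"dx":0,"dy":0,"yaw":-54,"dz":0,"jaw":0.0},{"dx":0,"dy":0,"yaw":-58,"dz":0,"jaw":0.0},{"dx":0,"dy":0,"yaw":-58,"dz":0,"jaw":0.0},{"dx":0,"dy":0,"yaw":-58,"dz":0,"jaw":0.0},{"dx":0,"dy":0,"yaw":-58,"dz":0,"jaw":0.0}]'

```text
clock: 19.7
eef_pos: [600.7, 62.6, 97.6]
tool_rot: [-3.141, -0.003, 0.044]
force: [-2.5, 1.2, 14.0]
width: 14.3
gripper_force: 61.0
```

```bash
python3 -c "
from h import *
s=read_state();print(s['force'],s['torque'],s['qpos'].round(2),s['eef_pos'],np.degrees(s['tool_rot'][2]))"
```

```text
[-2.48667617  1.15168214 13.96865156] [ 0.2808179   0.61447518 -0.06255054] [-0.7   0.99  1.03  1.78 -1.02  1.   -0.77] [600.74940769  62.64201607  97.57671747] 2.5292644436952645
```

>>> arm_command --deltas '[{"dx":0,"dy":0,"yaw":-1.5,"dz":0,"jaw":0.0},{"dx":0,"dy":0,"yaw":-1.5,"dz":0.002,"jaw":0.0},{"dx":0,"dy":0,"yaw":-1.5,"dz":0.004,"jaw":0.0},{"dx":0,"dy":0,"yaw":-1.5,"dz":0.005,"jaw":0.0},{"dx":0,"dy":0,"yaw":-1.5,"dz":0.005,"jaw":0.0},{"dx":0,"dy":0,"yaw":-1.5,"dz":0.005,"jaw":0.35},{"dx":0,"dy":0,"yaw":-1.5,"dz":0.005,"jaw":0.35},{"dx":0,"dy":0,"yaw":-1.5,"dz":0.005,"jaw":0.35},{"dx":0,"dy":0,"yaw":-1.5,"dz":0.005,"jaw":0.35},{"dx":0,"dy":0,"yaw":-1.5,"dz":0.01,"jaw":0.35}]'

```text
clock: 20.7
eef_pos: [598.8, 63.0, 105.2]
tool_rot: [-3.142, 0.002, 0.018]
force: [-0.2, 0.2, -0.3]
width: 29.4
gripper_force: 0.0
```

>>> arm_command --deltas '[{"dx":0,"dy":0,"yaw":0,"dz":0.04,"jaw":0.35},{"dx":0,"dy":0,"yaw":0,"dz":0.08,"jaw":0.3},{"dx":-0.06,"dy":-0.03,"yaw":8,"dz":0.09,"jaw":0.0},{"dx":-0.1,"dy":-0.05,"yaw":16,"dz":0.09,"jaw":0.0},{"dx":-0.14,"dy":-0.06,"yaw":24,"dz":0.09,"jaw":0.0},{"dx":-0.18,"dy":-0.06,"yaw":32,"dz":0.09,"jaw":0.0},{"dx":-0.18,"dy":-0.06,"yaw":40,"dz":0.09,"jaw":0.0},{"dx":-0.18,"dy":-0.06,"yaw":48,"dz":0.09,"jaw":0.0},{"dx":-0.18,"dy":-0.06,"yaw":56,"dz":0.09,"jaw":0.0},{"dx":-0.18,"dy":-0.06,"yaw":64,"dz":0.09,"jaw":0.0},{"dx":-0.18,"dy":-0.06,"yaw":64,"dz":0.09,"jaw":0.0}]'

```text
clock: 21.8
eef_pos: [419.6, 2.8, 196.4]
tool_rot: [3.141, -0.002, 1.135]
force: [-0.8, 0.1, 0.3]
width: 0.2
gripper_force: 0.0
```

```bash
python3 - <<'E'
from h import *
t,td=snap('top'); P=cloud('top',td); s=read_state(); print(s['clock'],s['eef_pos'],np.degrees(s['tool_rot'][2]),s['qpos'].round(2))
m=(np.hypot(P[...,0]-599.5,P[...,1]-63)<58)
b=P[m&(P[...,2]>110)&(P[...,2]<130)]; print('bar',len(b),b.mean(0).round(1),np.median(b[:,2]))
if len(b)>20:
    e=np.linalg.eigh(np.cov(b[:,:2].T))[1][:,1]; print(np.degrees(np.arctan(e[1]/e[0])))
q=P[m&(P[...,2]>88)&(P[...,2]<106)]; print('disc',len(q),np.median(q[:,2]))
A=np.c_[q[:,:2],np.ones(len(q))]; print('tilt',np.linalg.lstsq(A,q[:,2],rcond=None)[0][:2].round(3))
m=np.zeros((480,640),np.uint8); g=t.max(2); m[220:262,372:412]=(g[220:262,372:412]<40)
n,l,st,c=cv2.connectedComponentsWithStats(m); k=1+np.argmax(st[1:,4]); v,u=np.nonzero(l==k); q=onplane('top',np.c_[u,v],74)
print('rocker',st[k],q.mean(0).round(1),cv2.minAreaRect(q[:,:2].astype(np.float32)))
Q=P[l==k]
for x in range(545,605,6):
    w=Q[abs(Q[:,0]-x)<3]; 
    if len(w): print(x,len(w),np.nanmedian(w[:,2]).round(1),np.nanmedian(w[:,1]).round(1))
c=np.vstack([cv2.resize(t[180:280,320:420,::-1],None,fx=5,fy=5,interpolation=2)]); cv2.imwrite('pics/locked.png',c)
E
```

```text
21.85 [419.5905849    2.75235849 196.24448837] 64.8443312564454 [-0.71  0.52  0.93  2.18 -0.63  0.74  0.21]
bar 213 [600.7  61.9 119.6] 119.72541336166819
1.1753146737523834
disc 1186 97.8341210059292
tilt [0.005 0.001]
rocker [385 230  11  19 205] [571.4 -37.3  74. ] ((571.7568969726562, -37.575889587402344), (44.28032684326172, 24.25661277770996), 0.8546702265739441)
551 22 64.4 -37.6
557 31 74.9 -39.4
563 25 72.9 -35.2
569 26 76.3 -37.8
575 27 71.0 -38.2
581 25 71.5 -38.2
587 27 71.8 -37.5
593 22 64.0 -36.9
```

View pics/locked.png

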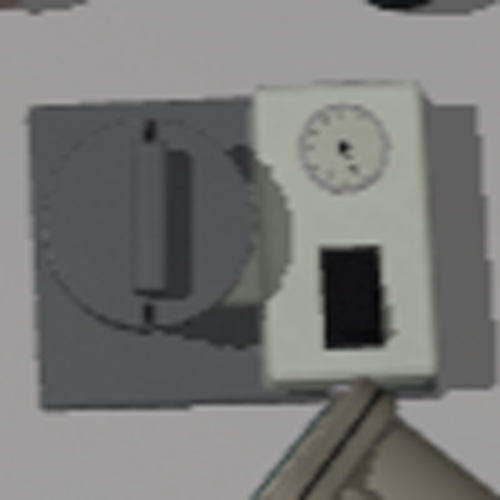

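The bar lies at 1.2° and the disc top is at z 97.8, so the origin is 10.2 mm below the collar top and the cap is locked and level. The rocker's centre is at crop (352,298), near (571.5,-39). I'll press its near end with the fingers shut.

>>> arm_command --deltas '[{"dx":0.035,"dy":-0.015,"yaw":8,"dz":0,"jaw":0.0},{"dx":0.075,"dy":-0.03,"yaw":16,"dz":0,"jaw":0.0},{"dx":0.115,"dy":-0.0435,"yaw":24,"dz":-0.02,"jaw":0.0},{"dx":0.13,"dy":-0.0435,"yaw":30,"dz":-0.06,"jaw":0.0},{"dx":0.13,"dy":-0.0435,"yaw":30,"dz":-0.1,"jaw":0.0},{"dx":0.13,"dy":-0.0435,"yaw":30,"dz":-0.106,"jaw":0.0},{"dx":0.13,"dy":-0.0435,"yaw":30,"dz":-0.106,"jaw":0.0},{"dx":0.13,"dy":-0.0435,"yaw":30,"dz":-0.106,"jaw":0.0},{"dx":0.13,"dy":-0.0435,"yaw":30,"dz":-0.106,"jaw":0.0}]'

```text
clock: 22.75
eef_pos: [550.6, -40.7, 91.8]
tool_rot: [3.138, 0.001, 1.658]
force: [-0.2, 0.5, 1.3]
width: 0.1
gripper_force: 0.0
```

>>> arm_command --deltas '[{"dx":0,"dy":0,"yaw":0,"dz":-0.006,"jaw":0.0},{"dx":0,"dy":0,"yaw":0,"dz":-0.012,"jaw":0.0},{"dx":0,"dy":0,"yaw":0,"dz":-0.016,"jaw":0.0},{"dx":0,"dy":0,"yaw":0,"dz":-0.019,"jaw":0.0},{"dx":0,"dy":0,"yaw":0,"dz":-0.021,"jaw":0.0},{"dx":0,"dy":0,"yaw":0,"dz":-0.021,"jaw":0.0},{"dx":0,"dy":0,"yaw":0,"dz":-0.021,"jaw":0.0},{"dx":0,"dy":0,"yaw":0,"dz":-0.021,"jaw":0.0}]'

```text
clock: 23.55
eef_pos: [548.5, -40.5, 70.2]
tool_rot: [-3.141, -0.002, 1.658]
force: [-7.6, 1.5, 18.7]
width: -0.3
gripper_force: 9.7
```

The press stopped hard at z 70.2, so the rocker is down. I'll retreat and check.

>>> arm_command --deltas '[{"dx":0,"dy":0,"yaw":0,"dz":0.02,"jaw":0.0},{"dx":0,"dy":0,"yaw":0,"dz":0.07,"jaw":0.0},{"dx":-0.03,"dy":0,"yaw":0,"dz":0.12,"jaw":0.0},{"dx":-0.08,"dy":0,"yaw":0,"dz":0.14,"jaw":0.0},{"dx":-0.12,"dy":0,"yaw":0,"dz":0.15,"jaw":0.0},{"dx":-0.14,"dy":0,"yaw":0,"dz":0.15,"jaw":0.0},{"dx":-0.14,"dy":0,"yaw":0,"dz":0.15,"jaw":0.0},{"dx":-0.14,"dy":0,"yaw":0,"dz":0.15,"jaw":0.0}]'

```text
clock: 24.35
eef_pos: [410.5, -40.4, 219.1]
tool_rot: [3.14, -0.0, 1.659]
force: [0.7, -0.0, 0.1]
width: 0.1
gripper_force: 0.0
```

```bash
python3 - <<'E'
from h import *
Q=[]
for i in range(4):
    t,td=snap('top'); P=cloud('top',td); q=P[228:252,383:400].reshape(-1,3); Q.append(q[(np.abs(q[:,1]+39)<9)&(q[:,2]>50)])
Q=np.vstack(Q)
for x in range(548,600,5):
    w=Q[abs(Q[:,0]-x)<2.5]
    if len(w): print(x,len(w),np.median(w[:,2]).round(1))
m=(np.hypot(P[...,0]-599.5,P[...,1]-63)<58); q=P[m&(P[...,2]>88)&(P[...,2]<106)]; print('cap disc',len(q),np.median(q[:,2]))
E
```

```text
548 59 63.2
553 79 69.5
558 70 71.1
563 62 72.6
568 64 72.4
573 62 73.9
578 59 75.6
583 61 76.8
588 56 76.6
593 47 70.1
598 54 63.7
cap disc 1179 97.71220042051118
```

```bash
python3 -c "
from cell import finish_job
print(finish_job())"
```

```text
the job is handed in; nothing more can be done
None
```

The job is handed in at about 24.5 s with all four steps done: filter in the bowl, short-lugged cap locked (10 mm below the collar top), rocker on, and the long-lugged cap upright where it stood; the bystanders were not re-measured, and one picture I viewed (1536 x 576) was over the 800 x 600 limit.

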